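# Roll the long test roller up the feed gutter to its stop

## Robot

A 6-joint arm with a two-finger parallel gripper is mounted at the origin on a cart in front of the work surface, level with it; the furniture and walls round the work are solid. World frame = base frame: x ahead of the robot, y to its left, z up, the work surface at z = 0. Lengths are in m, angles in rad, forces in N, time in s.
With the tool pointing down it reaches from about 0.425 to 1.125 m from the base axis. Payload 14.9 kg.
Tool frame: the origin (TCP) lies on the centre line of the jaws, within the pads' length; the fingertips stand 19 mm ahead of it and the grasp point (between the pads) is the TCP; z points along the fingers, y is the line along which they close (so a half turn about z gives the same grasp; the last joint's range is limited). The gripper opens to 91 mm and grips with 3 to 60 N. Pads are 32 mm wide; open, the fingers measure 118 mm over their backs; the gripper's body (76 mm by 178 mm) begins 60 mm behind the grasp point.
Start: joints at [1.287, 0.379, 1.734, -0, 1.028, -0.033], TCP at [0.174, 0.678, 0.233] pointing down, gripper open.
Joint ranges: [-2.77, 2.77], [-0.74, 2.19], [0, 2.66], [-1.06, 4.2], [0.31, 2.87], [-3.08, 3.08]. Speed limits (rad/s): [1.89, 1.89, 2.39, 3.14, 3.14, 3.14].

## Interface

Orientations are given as a unit quaternion [w, x, y, z].
In Python, from station import sense, snapshot, sign_off gives the robot as it stands. The module is installed in compiled form; this text tells all that it offers.
- The arm moves only by the tool step_arm, never from a script. Its argument "motion" is a list of rows, each a list of 3 entries, a list of its own where there are three numbers: the finger opening in mm, from 0 to 91.2, then the shift along the tool's x, y, z in mm, then the turn about the tool's z in degrees. A call has 1 to 8 rows; each row is the pose to reach, as a shift and turn from the pose commanded when the call began, along the tool's axes at that moment; what a row does not reach only later rows make up. A row lasts 1/10 s, in which the tool goes at most 50 mm and 8.59 degrees, less where a joint would pass 70% of its speed; a pose out of reach is approached as far as the arm can. A call with a gripper value outside its range is refused whole. The fingers move at their own pace and stop on an object; "squeeze" is the grip in N (left out, the last holds). Time passes only in rows, so rows that repeat a pose let the fingers close. It gives the time, the measured TCP pose, the force, the opening and the grip force at its end, in the units of the state.
- sense(): the state, without advancing time (a new reading comes with each control period).
- snapshot(name): name is "scene" or "top" or "wrist"; returns a dict with "color" (400x640x3 uint8, red, green, blue), "fovy" (degrees; the focal length in pixels is half the picture's height over the tangent of half this angle, whatever the lens; pixels are square), "cx", "cy" (the principal point, pixels), "k1" (the pictures are not rectified: a ray, as slopes to the right and down, at radius r is drawn at 1 + k1 r^2 times it, then the intrinsics apply), "rvec" (rotation vector, rad) and "tvec" (3), from world to camera coordinates, as OpenCV has them. Camera axes: x right, y down, z forward; pixel columns grow to the right and rows downward; lengths in m; the calibration is good to about 2 mm. A picture is of the moment at which its call begins. There is no depth.
- sign_off(): hands the job in; it is judged then, once.
The state is a dict: "time": time; "joint_positions": joint angles; "qd": joint speeds; "joint_efforts": joint torques, N m; "eef_pos": TCP position; "ee_rot": TCP orientation; "ft_force": force on the tool from outside, world axes, zero at the start; "moment": the same for the moment, N m; "width": finger opening in m; "grip_force": force on a finger pad.
Only numpy, scipy, OpenCV 4.12 (cv2) and the standard library are available. Lean on these libraries where they do the work, as an engineer would, in place of code of your own. Each camera call takes 0.05 s, during which the arm holds its last target. There are 200 camera calls.

## Task

Two turned steel rollers lie at the foot of the two sloping gutters of the feed stand. With the fingertips push the longer roller up its gutter and over the crest, so that it drops into the dip against the stop at the top and stays there without rolling back. Push it along steadily, do not lift or fling it, and leave the shorter roller and the loupe, weight and tin beside the stand where they are.

Things in the scene. Friction and masses are not known exactly. Their poses are not given: they have to be found in the camera images.
- gutter: Two parallel aluminium gutters, fixed on a grey stand. Frame tilted with them: x up the slope (0.16 rad), y to the left looking uphill, z square to the floor. Origin: in the floor plane mid-way between the gutters, at the inner face of the foot lips, 44 mm above the bench. Gutter centre lines at y = +40 and -40 mm, each 48 mm wide inside; side rails stand 10 mm, foot lips 6.5 mm above the floor (lip x = -5 to 0).
- crest (a point): Point on the crest line at the top of the slope, mid-way between the two gutters: x = 165, y = 0, z = 0 mm in the gutter frame. The floor is straight from foot to crest; there it drops 3 mm into the dip, whose floor falls gently on to the stop, so a roller past the crest goes on by itself.
- stop (a point): Point on the face of the stop, a dark steel bar across the top of both gutters, mid-way between them: x = 207, y = 0, z = 0 mm in the gutter frame. The bar stands 22 mm above the plane of the slope's floor. A roller lying in the dip against it has its axis at about x = 185, z = 15 mm in the gutter frame.
- long_roller: The longer roller, to be pushed: a plain solid cylinder of smooth ground steel (low friction), 44 mm in diameter, 44 mm long, about 0.4 kg, lying across one of the two gutters (either one) at its foot against the lip (axis at x = 15.5 mm in the gutter frame). The origin is its centre; its y axis is the cylinder's axis. It rolls freely and runs back down if let go on the slope.
- short_roller: The shorter roller, to be left alone: the same 44 mm diameter but only 22 mm long, about 0.2 kg, lying at the foot of the other gutter. The origin is its centre.
- loupe: Black eye loupe, a tapered cup 38 mm wide and 37 mm high, loose on the bench to the right of the stand; origin at the centre of its underside. A bystander.
- steel_weight: Turned grey-brown steel weight, an upright cylinder 45 mm wide and 51 mm high, loose on the bench to the left of the stand; origin at the centre of its underside. A bystander.
- paste_tin: Flat round tin with lid, 55 mm wide and 22 mm high, loose on the bench to the left of the stand nearer the robot; origin at the centre of its underside. A bystander.
Mind the look-alikes: they are no part of the job. Leave any orange or yellow look-alike of the long_roller alone.

How it is judged:
On the way:
1. the long roller is past the middle of its gutter, still rolling on the floor of the slope (x of long_roller in the frame of gutter above 0.09 m and z of long_roller in the frame of gutter below 0.028 m).
At the end, for the whole second after the job is handed in: long roller at rest in the dip against its stop (axis 179 to 190 mm up from the foot lip, under 19.5 mm above the plane of the slope); short roller still at the foot of its gutter (within 18 mm); loupe, weight and tin within 20 mm of where they stood (x of long_roller in the frame of gutter between 0.179 and 0.19 m and z of long_roller in the frame of gutter between 0.008 and 0.0195 m and y of long_roller in the frame of gutter between -0.07 and 0.07 m and linear speed of long_roller below 0.02 m/s and x of short_roller in the frame of gutter below 0.0335 m and z of short_roller in the frame of gutter between 0.015 and 0.03 m and distance of each of loupe, steel_weight, paste_tin from where it was at the start of the episode below 0.02 m); the robot touches nothing.
It fails at once if the long roller is lifted more than 10 mm off the gutter floor (z of long_roller in the frame of gutter above 0.032 m).
It fails at once if the long roller is flung or let run (faster than 0.5 m/s) (linear speed of long_roller above 0.5 m/s).
It fails at once if the short roller is moved more than 20 mm (distance of short_roller from where it was at the start of the episode above 0.02 m).
It fails at once if the loupe, weight or tin is moved more than 20 mm (distance of any of loupe, steel_weight, paste_tin from where it was at the start of the episode above 0.02 m).
It also fails if it takes over 40 s, if anything falls off the work surface, if the arm or the gripper's body presses on something with over 40 N, if the wrist force passes 120 N, or if a joint passes its speed limit or range.

## Working session

There is one attempt and no reset: what is moved stays moved. The work goes in short steps, Python scripts to look and compute and a tool call to move; the robot and the scene stay as the last step left them, time stands still between calls to the robot, and variables do not carry over. Pictures are saved under pics/ and viewed, at most 10 in all, crops included, and the job is handed in when it is done.

Besides the shell and the picture viewer there is one more tool, called as name([rows], argument=value, ...), one row to a line, values as JSON. step_arm: Moves the arm, as the interface text tells. Its arguments: {"type":"object","properties":{"motion":{"type":"array"},"squeeze":{"type":"number"}},"required":["motion"]}

```bash
mkdir -p pics; cat > h.py <<'E'
import numpy as np, cv2
from station import sense, snapshot, sign_off
def cam(s):
    R=cv2.Rodrigues(np.array(s["rvec"],float))[0]; t=np.array(s["tvec"],float).ravel()
    f=200/np.tan(np.radians(s["fovy"])/2); return R,t,f
def ray(s,u,v):
    R,t,f=cam(s); d=np.array([(u-s["cx"])/f,(v-s["cy"])/f]); p=d.copy()
    for _ in range(30): p=d/(1+s["k1"]*(p@p))
    return -R.T@t, R.T@np.array([p[0],p[1],1])
def onz(s,u,v,z):
    o,d=ray(s,u,v); return o+d*(z-o[2])/d[2]
def tri(obs):
    A=np.zeros((3,3));b=np.zeros(3)
    for s,u,v in obs:
        o,d=ray(s,u,v); d/=np.linalg.norm(d); P=np.eye(3)-np.outer(d,d); A+=P;b+=P@o
    x=np.linalg.solve(A,b)
    res=[]
    for s,u,v in obs:
        o,d=ray(s,u,v); d/=np.linalg.norm(d); res.append(np.linalg.norm((np.eye(3)-np.outer(d,d))@(x-o)))
    return x,res
def proj(s,X):
    R,t,f=cam(s); c=R@np.array(X)+t; p=c[:2]/c[2]; p=p*(1+s["k1"]*(p@p)); return p*f+[s["cx"],s["cy"]]
E
python3 - <<'E'
from h import *
import pickle
S={}
for n in("scene","top"):
    S[n]=snapshot(n); cv2.imwrite(f"pics/{n}0.png",S[n]["color"][:,:,::-1])
    print(n,-cam(S[n])[0].T@cam(S[n])[1],S[n]["fovy"])
pickle.dump(S,open("s0.pkl","wb")); st=sense(); print(st["time"],st["eef_pos"],st["ee_rot"],st["ft_force"])
E
```

```text
scene [-0.06064983 -0.27188984  0.6758644 ] 50.523310923407735
top [0.39687741 0.08898846 1.1589541 ] 50.22787310969356
0.1 [0.17368516 0.67777904 0.23236919] [-7.92167556e-05  1.25090663e-01  9.92145207e-01 -4.56195633e-04] [ 0.12825921  0.05362031 -0.10909562]
```

View pics/scene0.png

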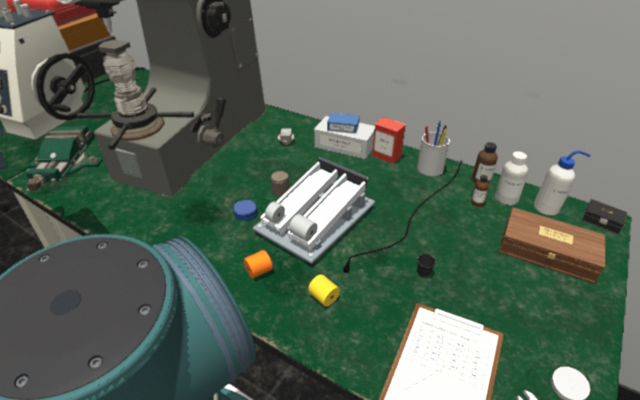

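View pics/top0.png

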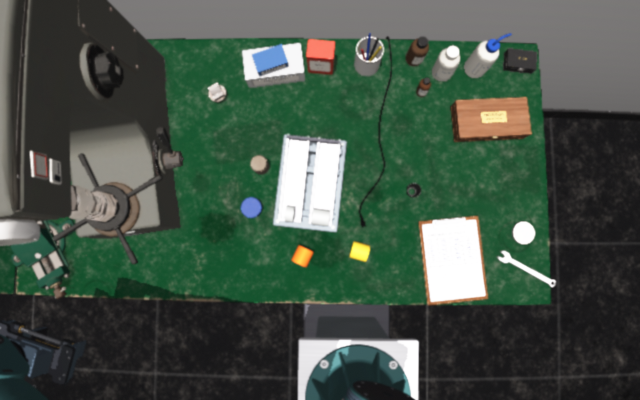

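The scene view shows the longer roller at about (303,228) in the right gutter and the shorter at (275,212) in the left. In the top view they are at (321,215) and (291,213), and the gutters run away from the robot. I'll zoom in to pick exact points.

```bash
python3 - <<'E'
from h import *
import pickle
S=pickle.load(open("s0.pkl","rb"))
a=S["scene"]["color"][150:270,240:390,::-1]; b=S["top"]["color"][125:240,260:360,::-1]
cv2.imwrite("pics/c1.png",cv2.resize(a,None,fx=5,fy=5,interpolation=cv2.INTER_CUBIC)[:600])
cv2.imwrite("pics/c2.png",cv2.resize(b,None,fx=5,fy=5,interpolation=cv2.INTER_CUBIC))
E
```

```text
(no output)
```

View pics/c1.png

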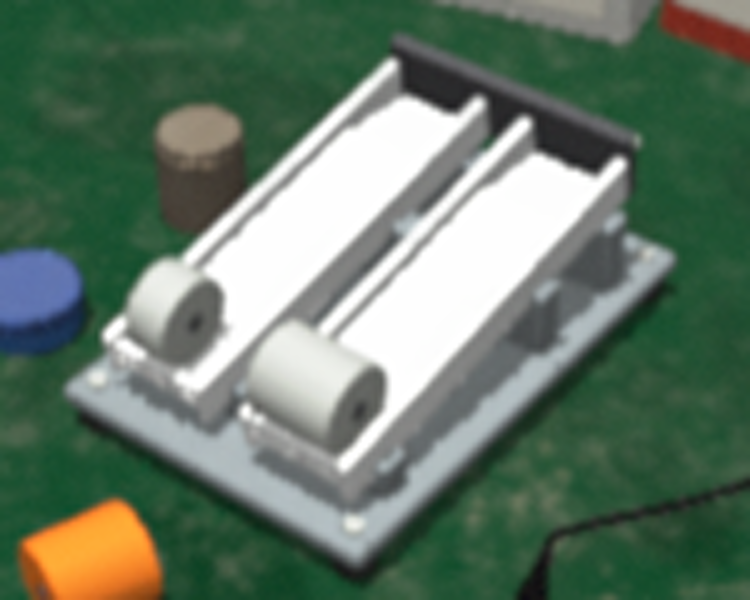

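View pics/c2.png

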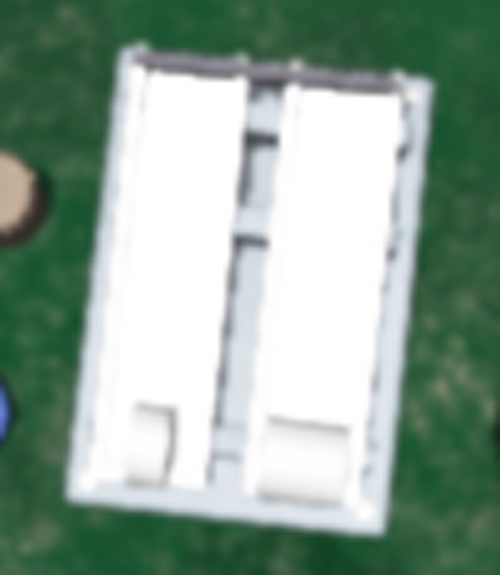

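The scene crop shows the long roller centred at about crop (316,386) and the stand plate corners at (68,390), (358,575) and (675,260). In the top crop the roller is centred at (304,459) and the plate corners are (68,498), (383,533), (433,80) and (122,48). The dark stop bar is visible in both crops. Next I'll triangulate these points.

```bash
python3 - <<'E'
from h import *
import pickle
S=pickle.load(open("s0.pkl","rb")); np.set_printoptions(precision=4,suppress=True)
A=lambda x,y:(S["scene"],240+(x+.5)/5-.5,150+(y+.5)/5-.5)
B=lambda x,y:(S["top"],260+(x+.5)/5-.5,125+(y+.5)/5-.5)
P={}
for n,a,b in [("plateFL",(68,390),(68,498)),("plateFR",(358,572),(383,533)),("plateBR",(675,260),(433,80)),("long",(316,386),(304,459)),("short",(176,312),(150,445)),("stopL",(397,38),(135,55)),("stopR",(638,138),(405,80))]:
    P[n],r=tri([A(*a),B(*b)]); print(n,P[n],np.array(r))
d=P["plateBR"]-P["plateFR"]; e=P["plateFL"]-P["plateFR"]
print("yaw",np.arctan2(d[1],d[0]),np.arctan2(-e[0],e[1]),np.linalg.norm(d),np.linalg.norm(e))
d=P["long"]-P["short"];print(np.linalg.norm(d),np.arctan2(d[0],-d[1]))
z=onz(*B(68,498),.01);print(z, onz(*B(383,533),.01),onz(*B(433,80),.01),onz(*B(122,48),.01))
E
```

```text
plateFL [0.4546 0.2297 0.0201] [0.0004 0.0004]
plateFR [0.438  0.0615 0.0122] [0.0004 0.0004]
plateBR [0.685  0.0368 0.0189] [0.0006 0.0006]
long [0.473  0.1038 0.0699] [0.0005 0.0005]
short [0.4795 0.1823 0.0703] [0. 0.]
stopL [0.6768 0.1919 0.0985] [0.0002 0.0002]
stopR [0.6653 0.054  0.098 ] [0.0003 0.0003]
yaw -0.09968776900360397 -0.0983639805147492 0.24840949453229907 0.16920363481720213
0.0787859334619455 -0.08233224906800758
[0.4548 0.2312 0.01  ] [0.4382 0.0612 0.01  ] [0.6876 0.0359 0.01  ] [0.7039 0.208  0.01  ]
```

step_arm([
  [6, [-393, -424, 0], -9],
  [6, [-393, -424, 0], -9],
  [6, [-393, -424, 0], -9],
  [6, [-393, -424, 0], -9],
  [6, [-393, -424, 0], -9],
  [6, [-393, -424, 0], -9],
  [6, [-393, -424, 0], -9],
  [6, [-393, -424, 0], -9],
], squeeze=10)

```text
time: 0.9
eef_pos: [0.3647, 0.3246, 0.2329]
ee_rot: [0.0, 0.047, 0.999, -0.0]
ft_force: [0.8, -0.4, -0.5]
width: 0.0298
grip_force: 0.0
```

```bash
cat > go.py <<'E'
import sys
from h import *
from scipy.spatial.transform import Rotation as Ro
np.set_printoptions(precision=4,suppress=True)
Y=-.097; U=np.array([np.cos(Y),np.sin(Y),0]); L=np.array([-np.sin(Y),np.cos(Y),0]); C=np.array([.473,.1038,.069])
s=sense(); w,x,y,z=s["ee_rot"]; R=Ro.from_quat([x,y,z,w]).as_matrix(); p=np.array(s["eef_pos"])
print("t",s["time"],"p",p,"along,left,up of roller0 mm:",(p-C)@U*1e3,(p-C)@L*1e3,(p-C)[2]*1e3,"width",s["width"],"F",s["ft_force"],"q",s["joint_positions"])
print("turn deg",-np.degrees((np.arctan2(-U[1],-U[0])-np.arctan2(R[1,0],R[0,0])+np.pi)%(2*np.pi)-np.pi),"tilt",R[2])
for a in sys.argv[1:]:
    al,le,up=map(float,a.split(",")); T=C+(al*U+le*L)*1e-3+[0,0,up*1e-3]; print(a,"shift",R.T@(T-p)*1e3)
E
python3 go.py -- 2>/dev/null; python3 go.py -20,60,160 -52,0,100
```

```text
t 0.9 p [0.3647 0.3246 0.2329] along,left,up of roller0 mm: -129.14592529928962 209.22883891646907 163.89906021592174 width 0.029812211133346537 F [ 0.8083 -0.3958 -0.4567] q [ 0.6795  0.0386  2.1549 -0.0001  0.9481 -0.798 ]
turn deg 0.21075918040346434 tilt [-0.0001 -0.     -1.    ]
t 0.9 p [0.3647 0.3246 0.2329] along,left,up of roller0 mm: -129.14592529928962 209.22883891646907 163.89906021592174 width 0.029812211133346537 F [ 0.8083 -0.3958 -0.4567] q [ 0.6795  0.0386  2.1549 -0.0001  0.9481 -0.798 ]
turn deg 0.21075918040346434 tilt [-0.0001 -0.     -1.    ]
-20,60,160 shift [-108.596  -149.6292    3.9091]
-52,0,100 shift [ -76.3719 -209.5097   63.9085]
```

step_arm([
  [6, [-54, -75, 2], 0],
  [6, [-108, -150, 4], 0],
  [6, [-100, -180, 20], 0],
  [6, [-76, -210, 40], 0],
  [6, [-76, -210, 40], 0],
  [6, [-76, -210, 40], 0],
])

```text
time: 1.5
eef_pos: [0.4185, 0.107, 0.1912]
ee_rot: [-0.002, 0.049, 0.999, -0.001]
ft_force: [0.3, 1.0, 0.4]
width: 0.0057
grip_force: 0.0
```

```bash
python3 go.py -52,0,30 -52,0,12; python3 - <<'E'
from h import *
import pickle
s=snapshot("wrist"); pickle.dump(s,open("w1.pkl","wb")); cv2.imwrite("pics/w1.png",s["color"][:,:,::-1])
for X in ([.473,.1038,.069],[.4795,.1823,.069]): print(proj(s,X))
E
```

```text
t 1.5 p [0.4185 0.107  0.1912] along,left,up of roller0 mm: -54.51867695728927 -2.0629970717773367 122.18868933780927 width 0.005742188457533014 F [0.2903 0.9623 0.3796] q [ 0.1966  0.0075  2.2801 -0.0004  0.8574 -1.2768]
turn deg -0.008519110127083231 tilt [ 0.0031 -0.0013 -1.    ]
-52,0,30 shift [-2.8063  2.18   92.1777]
-52,0,12 shift [ -2.8626   2.2028 110.1776]
[325.19526714 252.03238036]
[401.03374745 251.03190868]
```

View pics/w1.png

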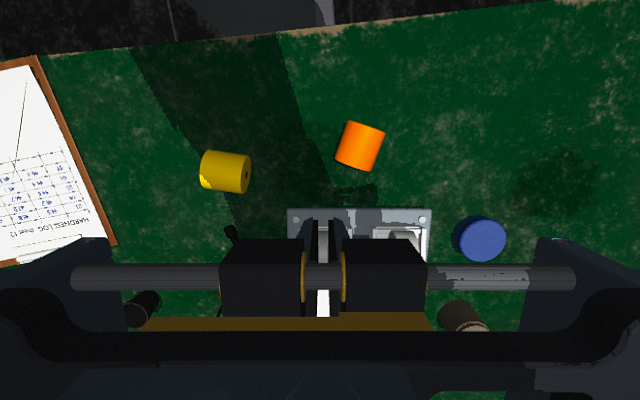

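The wrist view (it looks back towards the robot) shows the fingers centred at column ~325. The stand plate's foot edge runs along row ~212 and both look-alikes are well clear. The long roller is hidden behind the gripper at its predicted column of 325, so the fingers are lined up with it. I'm lowering behind it now.

step_arm([
  [6, [0, 2, 40], 0],
  [6, [0, 2, 75], 0],
  [6, [0, 2, 100], 0],
  [6, [0, 2, 116], 0],
  [6, [0, 2, 116], 0],
  [6, [0, 2, 116], 0],
])

```text
time: 2.15
eef_pos: [0.4209, 0.1129, 0.0774]
ee_rot: [0.0, 0.046, 0.999, 0.0]
ft_force: [-0.0, 0.3, -0.1]
width: 0.006
grip_force: 0.0
```

```bash
python3 go.py -38,0,6 -30,0,7.3; python3 - <<'E'
from h import *
s=snapshot("scene"); cv2.imwrite("pics/s2.png",cv2.resize(s["color"][150:270,240:390,::-1],None,fx=5,fy=5,interpolation=cv2.INTER_CUBIC))
E
```

```text
t 2.15 p [0.4209 0.1129 0.0774] along,left,up of roller0 mm: -52.7055734774107 4.053601247091944 8.400788652956223 width 0.006034309582569674 F [-0.0081  0.3242 -0.0771] q [ 0.2086  0.246   2.3066  0.      0.5889 -1.2693]
turn deg 0.23489349130198128 tilt [-0.0001  0.     -1.    ]
-38,0,6 shift [-14.6887  -4.114    2.4014]
-30,0,7.3 shift [-22.6887  -4.1467   1.1019]
```

View pics/s2.png

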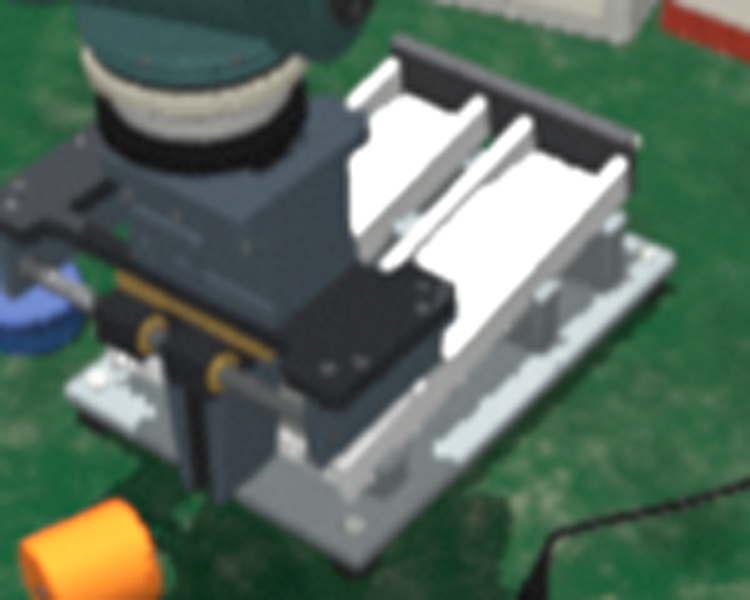

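The fingertips, at about crop (215,495), are just behind the foot of the long roller's gutter. I'll centre sideways and close in gently.

step_arm([
  [6, [0, -4, 2.5], 0],
  [6, [-4, -4, 2.5], 0],
  [6, [-8, -4, 2.5], 0],
  [6, [-12, -4, 2.3], 0],
  [6, [-16, -4, 2], 0],
  [6, [-20, -4, 1.4], 0],
  [6, [-24, -4, 0.8], 0],
])

```text
time: 2.9
eef_pos: [0.4443, 0.106, 0.0761]
ee_rot: [-0.0, 0.047, 0.999, -0.0]
ft_force: [-2.3, 0.3, 0.8]
width: 0.0058
grip_force: 1.0
```

```bash
python3 go.py 18,0,15 ; python3 - <<'E'
from h import *
s=snapshot("top"); cv2.imwrite("pics/t3.png",cv2.resize(s["color"][125:240,260:360,::-1],None,fx=5,fy=5,interpolation=cv2.INTER_CUBIC))
E
```

```text
t 2.9 p [0.4443 0.106  0.0761] along,left,up of roller0 mm: -28.806338341236664 -0.6248713226995354 7.131521325722797 width 0.005803631673602651 F [-2.2702  0.3053  0.8356] q [ 0.1831  0.2759  2.2669  0.      0.5991 -1.2939]
turn deg 0.1844096489764761 tilt [ 0.0003 -0.0001 -1.    ]
18,0,15 shift [-46.8055   0.4736  -7.8842]
```

Contact is made (2.3 N). Now a steady push up the slope.

step_arm([
  [6, [-5, 0, -0.8], 0],
  [6, [-11, 0, -1.8], 0],
  [6, [-17, 0, -2.7], 0],
  [6, [-23, 0, -3.7], 0],
  [6, [-29, 0, -4.7], 0],
  [6, [-35, 0, -5.6], 0],
  [6, [-41, 0, -6.6], 0],
  [6, [-47, 0, -7.6], 0],
])

```text
time: 3.75
eef_pos: [0.4914, 0.1016, 0.0838]
ee_rot: [-0.0, 0.047, 0.999, -0.0]
ft_force: [-2.3, -0.4, 1.6]
width: 0.0064
grip_force: 1.0
```

```bash
python3 go.py 68,0,23
```

```text
t 3.75 p [0.4914 0.1016 0.0838] along,left,up of roller0 mm: 18.49646338630344 -0.4498822969874033 14.808916184790716 width 0.0063980301063488385 F [-2.2532 -0.359   1.6393] q [ 0.1574  0.3172  2.1805 -0.      0.6439 -1.3197]
turn deg 0.1882371809846442 tilt [ 0. -0. -1.]
68,0,23 shift [-49.5047   0.2872  -8.1912]
```

step_arm([
  [6, [-6, 0, -1.0], 0],
  [6, [-12, 0, -1.9], 0],
  [6, [-18, 0, -2.9], 0],
  [6, [-24, 0, -3.9], 0],
  [6, [-30, 0, -4.8], 0],
  [6, [-36, 0, -5.8], 0],
  [6, [-42, 0, -6.8], 0],
  [6, [-48, 0, -7.7], 0],
])

```text
time: 4.55
eef_pos: [0.5392, 0.0971, 0.0915]
ee_rot: [0.0, 0.047, 0.999, -0.0]
ft_force: [-2.1, -0.2, 1.6]
width: 0.0061
grip_force: 1.0
```

```bash
python3 go.py 110,0,30; python3 - <<'E'
from h import *
s=snapshot("scene"); cv2.imwrite("pics/s3.png",cv2.resize(s["color"][130:270,240:390,::-1],None,fx=4,fy=4,interpolation=cv2.INTER_CUBIC))
E
```

```text
t 4.55 p [0.5392 0.0971 0.0915] along,left,up of roller0 mm: 66.50793317978757 -0.2760560859936411 22.542187155298766 width 0.006072112841759824 F [-2.0659 -0.1574  1.5664] q [ 0.1356  0.3614  2.09   -0.      0.6902 -1.3415]
turn deg 0.19024114987804125 tilt [-0.0001  0.     -1.    ]
110,0,30 shift [-43.4932   0.1317  -7.455 ]
```

View pics/s3.png

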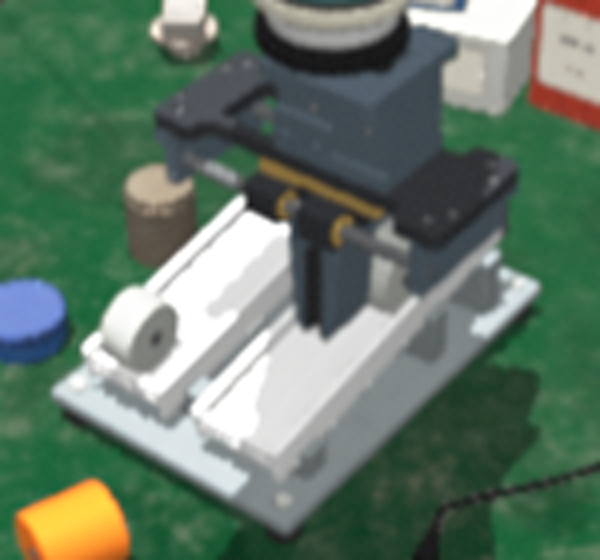

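The picture shows the fingers at crop (330,300) pushing the long roller (grey, around (385,280)) up its gutter. The short roller is still at its foot at (140,328). I'll carry on more slowly towards the crest.

step_arm([
  [6, [-5, 0, -0.8], 0],
  [6, [-10, 0, -1.6], 0],
  [6, [-15, 0, -2.4], 0],
  [6, [-20, 0, -3.2], 0],
  [6, [-25, 0, -4.0], 0],
  [6, [-30, 0, -4.8], 0],
  [6, [-35, 0, -5.7], 0],
  [6, [-40, 0, -6.5], 0],
])

```text
time: 5.4
eef_pos: [0.5789, 0.0933, 0.098]
ee_rot: [-0.0, 0.047, 0.999, -0.0]
ft_force: [-1.6, -0.5, 0.9]
width: 0.006
grip_force: 1.0
```

step_arm([
  [6, [-3, 0, -0.5], 0],
  [6, [-6, 0, -1.0], 0],
  [6, [-8, 0, -1.3], 0],
  [6, [-10, 0, -1.6], 0],
  [6, [-10, 0, -1.6], 0],
])

```text
time: 5.9
eef_pos: [0.5887, 0.0924, 0.0996]
ee_rot: [0.0, 0.047, 0.999, 0.0]
ft_force: [1.0, 0.8, -0.2]
width: 0.0061
grip_force: 0.0
```

```bash
python3 go.py; python3 - <<'E'
from h import *
s=snapshot("scene"); cv2.imwrite("pics/s4.png",cv2.resize(s["color"][130:270,240:390,::-1],None,fx=4,fy=4,interpolation=cv2.INTER_CUBIC))
E
```

```text
t 5.9 p [0.5887 0.0924 0.0996] along,left,up of roller0 mm: 116.23170766299823 -0.1017185014951605 30.5848104682149 width 0.006113353322830617 F [ 1.0145  0.79   -0.2206] q [ 0.1167  0.409   1.9932 -0.0001  0.7391 -1.3604]
turn deg 0.1916588732226156 tilt [-0.0003  0.     -1.    ]
```

View pics/s4.png

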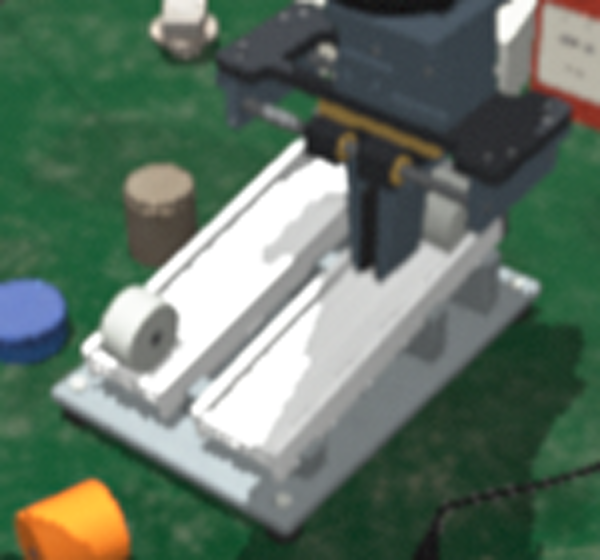

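The push force fell to zero and there is now a gap between the fingers and the roller (crop (450,222)), so it has gone over the crest. I'll back off 10 mm first, so the roller would still be caught if it rolled back, and then raise.

step_arm([
  [6, [4, 0, 0], 0],
  [6, [10, 0, 0], 0],
  [6, [10, 0, 0], 0],
  [6, [10, 0, 0], 0],
  [6, [10, 0, 0], 0],
])

```text
time: 6.45
eef_pos: [0.5785, 0.0934, 0.0996]
ee_rot: [0.0, 0.047, 0.999, 0.0]
ft_force: [-0.3, 0.4, -0.3]
width: 0.0064
grip_force: 0.0
```

step_arm([
  [6, [0, 0, -20], 0],
  [6, [0, 0, -50], 0],
  [6, [30, 0, -80], 0],
  [6, [70, 0, -100], 0],
  [6, [110, 0, -110], 0],
  [6, [150, 0, -110], 0],
  [6, [150, 0, -110], 0],
])

```text
time: 7.15
eef_pos: [0.4252, 0.1075, 0.2093]
ee_rot: [-0.001, 0.046, 0.999, -0.0]
ft_force: [0.5, -0.2, -0.2]
width: 0.0059
grip_force: 0.0
```

```bash
python3 go.py; python3 - <<'E'
from h import *
import pickle
s=snapshot("scene"); t=snapshot("top"); pickle.dump((s,t),open("e.pkl","wb"))
a=cv2.resize(s["color"][140:270,240:390,::-1],(450,390),interpolation=cv2.INTER_CUBIC)
b=cv2.resize(t["color"][125:240,260:360,::-1],(339,390),interpolation=cv2.INTER_CUBIC)
cv2.imwrite("pics/e.png",np.hstack([a,b]))
G=np.array([.473,.1038,.069])
Y=-.097
for x in (179,185,190):
    al=((x-15.5)*np.cos(.16)+7*np.sin(.16))*1e-3; X=G+al*np.array([np.cos(Y),np.sin(Y),0])+[0,0,(x-15.5)*1e-3*np.sin(.16)-.007]
    p,q=proj(s,X),proj(t,X); print(x,(p-[240,140])*3,(q-[260,125])*3.39)
E
```

```text
t 7.15 p [0.4252 0.1075 0.2093] along,left,up of roller0 mm: -47.881770407357806 -0.984730996257438 140.31766687973484 width 0.005945422476957727 F [ 0.5486 -0.1738 -0.1914] q [ 0.1943 -0.0131  2.2591  0.0002  0.8968 -1.2837]
turn deg 0.23326651110419533 tilt [ 0.0012 -0.0002 -1.    ]
179 [322.47188296 128.27935825] [227.65121388  94.89625508]
185 [326.89221914 123.60562679] [228.50598595  86.97687475]
190 [330.55456823 119.7332111 ] [229.21843393  80.37608708]
```

View pics/e.png

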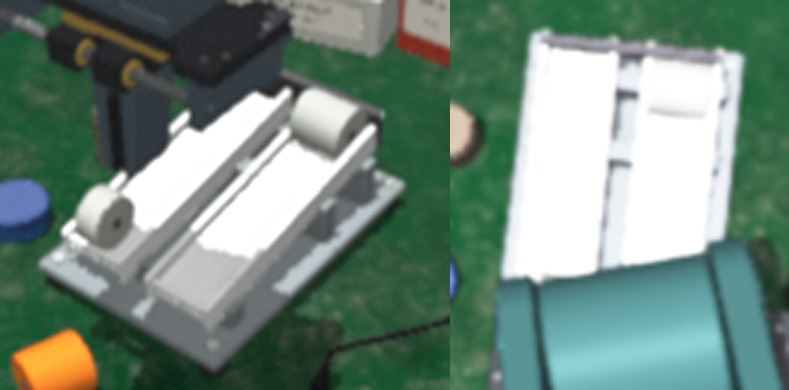

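The long roller now lies against the stop bar: it is centred at (327,121) in the scene crop, where (327,124) was predicted, and at (231,88) in the top crop, where (228,87) was predicted. The short roller is still at its foot and the arm is clear.

```bash
python3 -c "
from station import sign_off; print(sign_off())"
```

```text
the job is handed in; nothing more can be done
None
```

I pushed the long roller over the crest and it came to rest in the dip against the stop; the short roller still lies at its foot, nothing beside the stand was touched, and the job is handed in (no verdict was returned).

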